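Make room in the clinic's stock tray

ROBOT

A 6-joint arm with a two-finger parallel gripper is mounted at the origin on the work surface. World frame = base frame: x ahead of the robot, y to its left, z up, the work surface at z = 0. Lengths are in m, angles in rad, forces in N, time in s.
With the tool pointing down it reaches from about 0.3 to 0.875 m from the base axis. Payload 6.4 kg.
Tool frame: the origin (TCP) lies on the centre line of the jaws, within the pads' length; the fingertips stand 11 mm ahead of it and the grasp point (between the pads) lies 8 mm behind it; x points along the fingers, y is the direction in which the jaws open and shut, and the axes are right-handed (so a half turn about x gives the same grasp; the last joint's range is limited). The gripper opens to 85 mm and grips with 20 to 120 N. Pads are 22 mm wide; open, the fingers measure 114 mm over their backs; the gripper's body (76 mm by 85 mm) begins 54 mm behind the grasp point. The pads swing forward as they close: fully open they stand 13 mm farther back than shut.
Start: joints at [-1.551, 0.181, 1.607, -0, 1.354, -0.206], TCP at [0.129, -0.56, 0.242] pointing down, gripper open.
Joint ranges: [-2.99, 2.99], [-0.89, 2.07], [0.3, 2.58], [-1.14, 4.28], [0, 2.63], [-3.12, 3.12]. Speed limits (rad/s): [2.57, 2.57, 3.01, 3.14, 3.14, 3.14].

INTERFACE

Orientations are given as a unit quaternion [w, x, y, z].
In Python, from bench import ctrl, camera, hand_in gives the robot as it stands. The module is installed in compiled form; this text tells all that it offers.
- The arm moves only by the tool drive_tool, never from a script. Its argument "increments" is a list of rows, each a list of 7 numbers: the shift along the tool's x, y, z in m, then the turn, a rotation vector about the tool's x, y, z in degrees, then the gripper's target within -1 to 1 (fully open at 1, half-way at 0, shut at -1). In form: [[dx, dy, dz, rx, ry, rz, claw], ...]. A call has 1 to 10 rows; each row shifts and turns the commanded pose from where the row before left it, along the tool's axes as they then stand; what a row does not reach is not made up. A row lasts 1/8 s, in which the tool goes at most 62.5 mm and 10.7 degrees, less where a joint would pass 70% of its speed; a pose out of reach is approached as far as the arm can. A call is refused whole if a number of a shift passes 0.0625 or a number of a turn 10.7, either way. A call with a gripper value outside its range is refused whole. The fingers move at their own pace and stop on an object; the grip force is fixed at half the most. Time passes only in rows, so rows that do not move let the fingers close. It gives the time, the measured TCP pose, the force and the opening at its end, in the units of the state.
- ctrl.get_obs(): the state, without advancing time (a new reading comes with each control period).
- camera(name): name is "scene" or "top" or "wrist"; returns a dict with "img" (420x560x3 uint8, red, green, blue), "depth" (420x560 float32, m along the optical axis (not along the pixel's ray), 0 where there is no reading), "fx", "fy", "cx", "cy" (pixels), "world_from_camera" (4x4, takes a point from camera to world coordinates); the wrist camera has in their place "hand_eye" (4x4, takes a point from camera to tool coordinates, whose origin is the TCP and whose axes are the tool frame's). Camera axes: x right, y down, z forward; pixel columns grow to the right and rows downward; lengths in m; the calibration is good to about 2 mm. The wrist camera is an equidistant fisheye: a pixel r from the principal point sees the ray r / f radians off the axis. A picture is of the moment at which its call begins: read the wrist's pose just before it.
- hand_in(): hands the job in, once; it reports no verdict.
The state is a dict: "time_s": time; "q": joint angles; "dq": joint speeds; "joint_efforts": joint torques, N m; "eef_pos": TCP position; "eef_rot": TCP orientation; "wrist_force": force on the tool from outside, world axes, zero at the start; "torque": the same for the moment, N m; "opening": opening from 0.0 (shut) to 1.0 (fully open).
Only numpy, scipy, OpenCV 4.12 (cv2) and the standard library are available. Lean on these libraries where they do the work, as an engineer would, in place of code of your own. Each camera call takes 0.05 s, during which the arm holds its last target.

TASK

Make room in the middle of the aluminium stock tray for the next delivery: push the dressing carton and the tube rack back until each sits flat against the tray's rear rail, and push them apart until each also touches the upright cheek at an end of the tray, one at each end. Only push or nudge them along the tray floor, never pick up or tip anything, and leave the jar, bottle, bowl and small pack around the tray where they stand.

Things in the scene. Friction and masses are not known exactly. Their poses are not given: they have to be found in the camera images.
- tray: fixed tray, floor 250 (x) by 412 mm (y), 4 mm thick, front open. Origin: centre of its underside, on the work surface; x points away from the robot to the rear rail, y to the robot's left, turned up to 0.13 rad. Inner faces: rear rail at x = +120 mm; end cheeks at y = +200 and -200 mm, from x = -30 mm to the rail. Rail and cheeks: 6 mm thick, tops 50 mm above the work surface
- carton: loose white carton with a plain blue band, 90 mm deep (x), 120 wide (y), 60 high, 0.17 to 0.35 kg, on the tray floor in its left or right half, up to 0.2 rad askew. Origin: centre of its underside; x points roughly to the rear rail. Home: origin 45 mm from the rail's face and 60 mm from a cheek's face
- rack: loose white rack with orange-capped tubes fixed in it, 70 mm deep (x), 110 wide (y); flat side walls 48 high, caps up to 66; 0.2 to 0.4 kg, on the tray floor in the half without the carton, up to 0.2 rad askew. Origin: centre of its underside; x points roughly to the rear rail. Home: origin 35 mm from the rail's face and 55 mm from a cheek's face
- jar: bystander: small screw-capped specimen jar, 56 mm across, 65 mm high, loose, between the robot and the tray. Origin: centre of its underside
- bottle: bystander: pale bottle with a white cap, 60 mm across, 150 mm high, loose, to the right of the tray. Origin: centre of its underside
- bowl: bystander: steel bowl, 90 mm across, 40 mm high, loose, to the left of the tray. Origin: centre of its underside
- pack: bystander: small white pack, 60 by 110 by 30 mm, loose, beyond the rear rail. Origin: centre of its underside
Mind the look-alikes: they are no part of the job. Leave any turquoise look-alike of the carton alone.

How it is judged:
By the outcome, as a careful person would: the job done as asked, in the order asked, and still so for the second after the job is handed in, with the robot touching nothing.
It also fails if it takes over 61 s, if anything falls off the work surface, if the arm or the gripper's body presses on something with over 40 N, if the wrist force passes 120 N, or if a joint passes its speed limit or range.

## Working session

There is one attempt and no reset: what is moved stays moved. The work goes in short steps, Python scripts to look and compute and a tool call to move; the robot and the scene stay as the last step left them, time stands still between calls to the robot, and variables do not carry over. Pictures are saved under pics/ and viewed, and the job is handed in when it is done.

Besides the shell and the picture viewer there is one more tool, called after ">>>" as name([rows], argument=value, ...), one row to a line, values as JSON. drive_tool: Moves the arm, as the interface text tells. Its arguments: {"type":"object","properties":{"increments":{"type":"array","items":{"type":"array","items":{"type":"number"}}}},"required":["increments"]}

```bash
mkdir -p pics; cat > h.py <<'E'
import numpy as np, cv2
from bench import ctrl, camera, hand_in
def snap(name,tag):
    c=camera(name); cv2.imwrite(f'pics/{tag}.png',c['img'][:,:,::-1]); np.savez(f'{tag}.npz',**{k:c[k] for k in c}); return c
def cloud(c):
    d=c['depth']; v,u=np.mgrid[:d.shape[0],:d.shape[1]]
    P=np.stack([(u-c['cx'])/c['fx']*d,(v-c['cy'])/c['fy']*d,d],-1)
    T=c['world_from_camera']; W=P@T[:3,:3].T+T[:3,3]; W[d==0]=np.nan; return W
E
python3 - <<'E'
from h import *
o=ctrl.get_obs(); print(o)
for n in ('top','scene'): c=snap(n,n+'0'); print(n,c['world_from_camera'].round(3).tolist(),c['fx'])
E
```

```text
{'time_s': 0.0, 'q': array([-1.55128160e+00,  1.81552724e-01,  1.60798663e+00,  2.34744890e-05,
        1.35378952e+00, -2.06320605e-01]), 'dq': array([ 0.00064286, -0.00252182,  0.00102581,  0.00141915,  0.0019229 ,
        0.00160036]), 'joint_efforts': array([ 9.42825827e-04, -4.44873512e+01, -3.51330972e+01, -1.07788396e-04,
        9.01954772e-03,  2.18284561e-05]), 'eef_pos': array([ 0.12875651, -0.55986584,  0.24138789]), 'eef_rot': array([ 0.07906306,  0.70266888,  0.08028388, -0.70253824]), 'wrist_force': array([ 0.27650071, -0.54048218, -0.39900348]), 'torque': array([ 0.01626973, -0.02233393, -0.00100515]), 'opening': 0.9997826070639928}
top [[-0.007, -0.998, 0.063, 0.497], [-1.0, 0.006, -0.004, 0.018], [0.004, -0.063, -0.998, 1.603], [0.0, 0.0, 0.0, 1.0]] 531.0383397884608
scene [[-0.753, 0.474, -0.457, 1.139], [0.658, 0.56, -0.503, 0.584], [0.017, -0.679, -0.734, 0.906], [0.0, 0.0, 0.0, 1.0]] 444.27004600586827
```

View pics/top0.png

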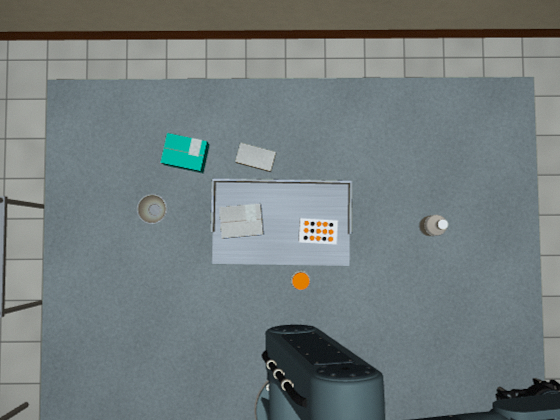

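View pics/scene0.png

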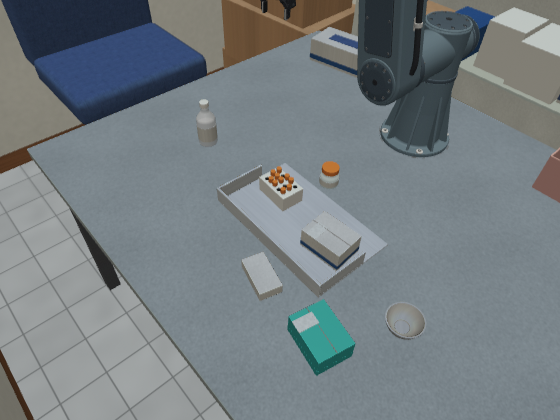

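The top view shows the carton in the tray's left half (~242,220), the rack in the right half (~318,231), and the jar in front of the tray (~301,281). The turquoise look-alike is behind and to the left at (185,152), and the pack is at (255,157). Next I'll fit the poses.

```bash
cat >> h.py <<'E'
def rect(P):
    r=cv2.minAreaRect((P[:,:2]*1000).astype(np.float32)); b=cv2.boxPoints(r)
    return np.round(r[0],1),np.round(r[1],1),round(r[2],1),b.round(0).tolist()
def fit(c,win,z0,z1):
    W=cloud(c); x0,y0,x1,y1=win
    S=W[y0:y1,x0:x1].reshape(-1,3); S=S[(S[:,2]>z0)&(S[:,2]<z1)]
    return S
E
python3 - <<'E'
from h import *
c=dict(np.load('top0.npz')); W=cloud(c)
print('carton',rect(fit(c,(217,198,268,240),.05,.08)), np.nanmedian(fit(c,(217,198,268,240),.05,.08)[:,2]))
print('rack',rect(fit(c,(295,212,345,250),.035,.08)))
print('jar',rect(fit(c,(285,265,318,295),.05,.08)))
print('bottle',rect(fit(c,(415,205,455,240),.05,.18)))
print('pack',rect(fit(c,(230,140,280,175),.02,.05)))
S=fit(c,(205,174,360,236),.042,.056)
# rails
for u0,v0,u1,v1 in((205,174,360,188),(205,176,219,236),(345,176,358,236)):
    S=fit(c,(u0,v0,u1,v1),.04,.06); print(len(S),rect(S))
s=dict(np.load('scene0.npz'));W=cloud(s)
S=fit(s,(210,150,400,300),.03,.09)
np.save('s.npy',S);print(len(S))
cv2.imwrite('pics/topz.png',cv2.resize(c['img'][165:305,195:375,::-1],None,fx=4,fy=4,interpolation=cv2.INTER_CUBIC))
E
```

```text
carton (array([558.9, 151. ]), array([ 90.2, 120.5]), 5.0, [[509.0, 207.0], [519.0, 87.0], [609.0, 95.0], [599.0, 215.0]]) 0.06320723586166777
rack (array([527.2, -73.6]), array([110. ,  70.2]), 86.4, [[489.0, -126.0], [559.0, -131.0], [566.0, -21.0], [496.0, -17.0]])
jar (array([383.4, -21.1]), array([46.3, 46.1]), 88.7, [[360.0, -44.0], [406.0, -45.0], [407.0, 2.0], [361.0, 3.0]])
bottle (array([ 542. , -406.7]), array([56.6, 58.3]), 88.5, [[512.0, -434.0], [570.0, -436.0], [572.0, -379.0], [514.0, -378.0]])
pack (array([750.9, 110.7]), array([110.8,  61.2]), 74.3, [[706.0, 66.0], [765.0, 49.0], [795.0, 156.0], [736.0, 172.0]])
360 (array([669.5,  31.7]), array([412.4,  24.7]), 89.6, [[656.0, -174.0], [680.0, -175.0], [683.0, 238.0], [659.0, 238.0]])
141 (array([606.8, 235.4]), array([ 19.6, 155. ]), 83.1, [[529.0, 235.0], [682.0, 216.0], [685.0, 236.0], [531.0, 254.0]])
125 (array([ 597.8, -169.9]), array([153.7,  17.4]), 3.5, [[521.0, -166.0], [522.0, -183.0], [675.0, -174.0], [674.0, -157.0]])
4972
```

View pics/topz.png

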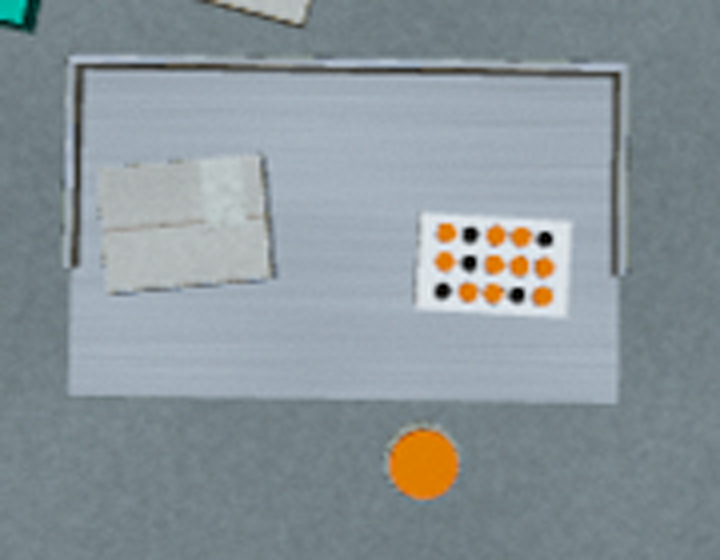

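```bash
python3 - <<'E'
from h import *
c=dict(np.load('top0.npz'))
for w in((205,174,360,195),(205,190,222,236),(343,190,358,236)):
    S=fit(c,w,.046,.058); 
    vx,vy,x0,y0=cv2.fitLine((S[:,:2]*1000).astype(np.float32),cv2.DIST_HUBER,0,.01,.01).ravel()
    ax = 'y' if abs(vy)>abs(vx) else 'x'
    sl=vx/vy if ax=='y' else vy/vx
    print(len(S),np.median(S[:,2]),'pt',x0,y0,'slope',sl, 'ends',S.min(0).round(4),S.max(0).round(4))
# floor edge (front and sides)
S=fit(c,(205,236,360,272),.0,.02); 
W=cloud(c)
# image-based edge front: pixel corners of floor, intersect with z=.004
def px(u,v,z):
    d=np.array([(u-c['cx'])/c['fx'],(v-c['cy'])/c['fy'],1]);T=c['world_from_camera'];d=T[:3,:3]@d
    return T[:3,3]+d*(z-T[2,3])/d[2]
for (u,v,z) in ((195+68/4,165+396/4,.004),(195+618/4,165+402/4,.004),(195+66/4,165+57/4,.05),(195+628/4,165+64/4,.05)):
    print((px(u,v,z)*1000).round(1))
E
```

```text
283 0.04955517270384413 pt 675.5275 33.66045 slope 0.022557225 ends [ 0.6353 -0.1741  0.046 ] [0.6823 0.2381 0.0577]
83 0.04915865154368859 pt 588.11194 236.14203 slope -0.01717394 ends [0.5292 0.2074 0.0461] [0.6496 0.2408 0.057 ]
73 0.049308819346679966 pt 572.0514 -167.09436 slope -0.015477346 ends [ 0.5208 -0.1733  0.0463] [ 0.6471 -0.1658  0.0556]
[431.4 240.6   4. ]
[ 424.2 -171.4    4. ]
[681.2 236.2  50. ]
[ 673.5 -176.8   50. ]
```

```bash
cat >> h.py <<'E'
from scipy.spatial.transform import Rotation as Ro
TC=np.array([.5526,.035]); TY=-0.018
def RT(o): return Ro.from_quat(np.r_[o['eef_rot'][1:],o['eef_rot'][0]])
def tray(p): 
    c,s=np.cos(TY),np.sin(TY); d=np.asarray(p)[...,:2]-TC; return np.stack([c*d[...,0]+s*d[...,1],-s*d[...,0]+c*d[...,1]],-1)
def world(p):
    c,s=np.cos(TY),np.sin(TY); p=np.asarray(p); return TC+np.array([c*p[0]-s*p[1],s*p[0]+c*p[1]])
def goto(tx,ty,z,jaw):
    """jaw: desired angle of tool y axis in tray frame (rad, mod pi)"""
    o=ctrl.get_obs(); R=RT(o); p=o['eef_pos']
    print('t',o['time_s'],'tray',(tray(p)*1000).round(1),'z',p[2].round(4),'F',o['wrist_force'].round(1),'q5',o['q'][5].round(2))
    print(R.as_matrix().round(3).tolist())
    a=TY+jaw
    for k in (0,np.pi):
        y=np.array([np.cos(a+k),np.sin(a+k),0]); x=np.array([0,0,-1.]); Rd=Ro.from_matrix(np.c_[x,y,np.cross(x,y)])
        rv=(R.inv()*Rd).as_rotvec(degrees=True); d=np.r_[world([tx,ty]),z]-p
        print('turn deg',rv.round(2),'shift(cur tool)',R.inv().apply(d).round(4),'shift(target tool)',Rd.inv().apply(d).round(4))
E
python3 -c "
from h import *
print(tray([.559,.151]),tray([.5272,-.0736]),tray([.3834,-.0211]))
goto(-.09,-.109,.242,np.pi/2)"
```

```text
[0.00431108 0.1160964 ] [-0.02344119 -0.10903958] [-0.16816284 -0.05913635]
t 0.1 tray [-413.1 -602.4] z 0.2415 F [-0.2  0.5 -0.8] q5 -0.21
[[-0.0, 0.224, -0.975], [0.002, -0.975, -0.224], [-1.0, -0.002, -0.0]]
turn deg [-1.6603e+02 -1.3000e-01 -1.0000e-02] shift(cur tool) [ 2.000e-04 -4.009e-01 -4.326e-01] shift(target tool) [-0.0005  0.4934  0.3231]
turn deg [ 1.397e+01 -1.000e-02  9.000e-02] shift(cur tool) [ 2.000e-04 -4.009e-01 -4.326e-01] shift(target tool) [-0.0005 -0.4934 -0.3231]
```

>>> drive_tool([
  [0,0,0,7,0,0,1],
  [0,0,0,7,0,0,1],
  [0,-0.04,-0.026,0,0,0,1],
  [0,-0.04,-0.026,0,0,0,1],
  [0,-0.04,-0.026,0,0,0,1],
  [0,-0.04,-0.026,0,0,0,1],
  [0,-0.04,-0.026,0,0,0,1],
  [0,-0.04,-0.026,0,0,0,1],
  [0,-0.04,-0.026,0,0,0,1],
  [0,-0.04,-0.026,0,0,0,1],
])

```text
time_s: 1.35
eef_pos: [0.3431, -0.2428, 0.2421]
eef_rot: [-0.007, 0.707, -0.007, -0.707]
wrist_force: [0.1, -0.0, 0.5]
opening: 0.997
```

>>> drive_tool([
  [0,-0.04,-0.026,0,0,0,1],
  [0,-0.04,-0.026,0,0,0,1],
  [0,-0.04,-0.026,0,0,0,1],
  [0,-0.04,-0.026,0,0,0,1],
  [0,0,0,0,0,0,1],
  [0,0,0,0,0,0,1],
])

```text
time_s: 2.1
eef_pos: [0.4492, -0.0863, 0.2419]
eef_rot: [0.006, -0.707, 0.006, 0.707]
wrist_force: [-0.5, -1.5, 0.4]
opening: 0.998
```

```bash
python3 -c "
from h import *
goto(-.09,-.109,.10,np.pi/2)
snap('scene','sc1')
w=snap('wrist','w1')"
```

```text
t 2.1 tray [-101.2 -123.1] z 0.2419 F [-0.5 -1.5  0.4] q5 1.14
[[-0.001, -0.018, -1.0], [-0.0, -1.0, 0.018], [-1.0, 0.0, 0.001]]
turn deg [-1.7998e+02  0.0000e+00  9.0000e-02] shift(cur tool) [ 0.1419 -0.0141 -0.0113] shift(target tool) [0.1419 0.0141 0.0112]
turn deg [ 0.02  0.06 -0.  ] shift(cur tool) [ 0.1419 -0.0141 -0.0113] shift(target tool) [ 0.1419 -0.0141 -0.0112]
```

View pics/w1.png

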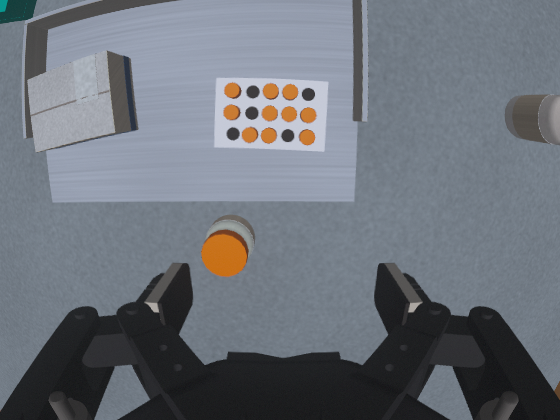

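View pics/sc1.png

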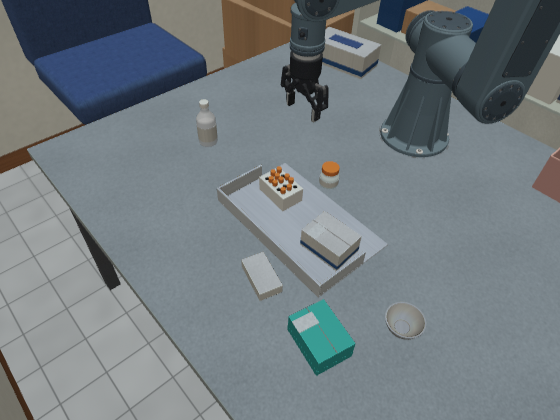

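>>> drive_tool([
  [0.05,-0.007,-0.0055,0,0,0,0.4],
  [0.05,-0.007,-0.0055,0,0,0,0.4],
  [0.05,0,0,0,0,0,0.4],
  [0.03,0,0,0,0,0,0.4],
  [0.03,0,0,0,0,0,0.4],
  [0.009,0,0,0,0,0,0.4],
  [0,0,0,0,0,0,0.4],
])

```text
time_s: 3.08
eef_pos: [0.4606, -0.0731, 0.0233]
eef_rot: [0.007, -0.707, 0.007, 0.707]
wrist_force: [0.9, -0.3, -0.0]
opening: 0.696
```

```bash
python3 -c "
from h import *
goto(-.01,-.109,.024,np.pi/2)
snap('scene','sc2')
w=snap('wrist','w2');c=snap('top','t2')
import cv2
s=cv2.imread('pics/sc2.png')[100:310,180:420];cv2.imwrite('pics/sc2z.png',cv2.resize(s,None,fx=3,fy=2.8))"
```

```text
t 3.075 tray [ -90.1 -109.8] z 0.0233 F [ 0.9 -0.3 -0. ] q5 1.18
[[-0.001, -0.02, -1.0], [0.0, -1.0, 0.02], [-1.0, -0.0, 0.001]]
turn deg [ 1.799e+02  2.000e-02 -6.000e-02] shift(cur tool) [-0.0007 -0.0009 -0.0801] shift(target tool) [-0.0007  0.0008  0.0801]
turn deg [-0.1   0.04  0.01] shift(cur tool) [-0.0007 -0.0009 -0.0801] shift(target tool) [-0.0007 -0.0008 -0.0801]
```

View pics/w2.png

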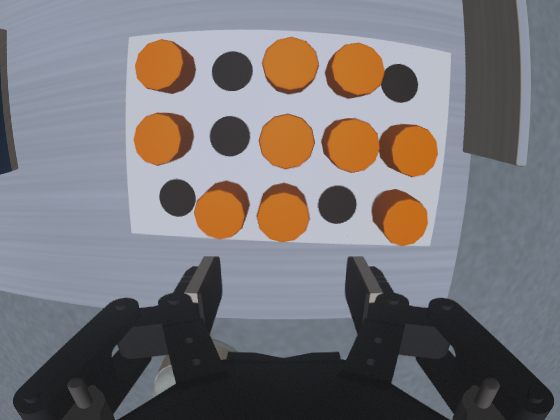

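View pics/sc2z.png

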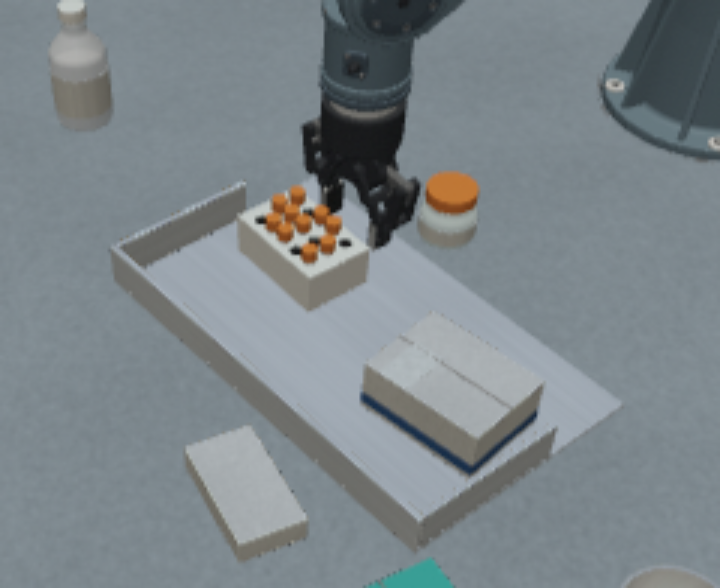

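The fingers are low in front of the rack and centred on it: in the wrist picture the rack spans columns 130-445 and the fingertips sit near row 260. I'll push it towards the rail.

>>> drive_tool([
  [0,0,-0.008,0,0,0,0.4],
  [0,0,-0.012,0,0,0,0.4],
  [0,0,-0.014,0,0,0,0.4],
  [0,0,-0.014,0,0,0,0.4],
  [0,0,-0.014,0,0,0,0.4],
  [0,0,-0.014,0,0,0,0.4],
  [0,0,-0.014,0,0,0,0.4],
  [0,0,-0.012,0,0,0,0.4],
  [0,0,-0.008,0,0,0,0.4],
  [0,0,-0.004,0,0,0,0.4],
])

```text
time_s: 4.47
eef_pos: [0.5752, -0.0746, 0.0232]
eef_rot: [0.007, -0.707, 0.007, 0.707]
wrist_force: [-1.8, -0.9, 0.3]
opening: 0.699
```

```bash
python3 -c "
from h import *
goto(.039,-.109,.024,np.pi/2)
w=snap('wrist','w3');snap('scene','s3')"
```

```text
t 4.475 tray [  24.6 -109.2] z 0.0232 F [-1.8 -0.9  0.3] q5 1.26
[[-0.0, -0.018, -1.0], [0.0, -1.0, 0.018], [-1.0, -0.0, 0.0]]
turn deg [ 1.7997e+02  0.0000e+00 -1.0000e-02] shift(cur tool) [-0.0008 -0.0002 -0.0144] shift(target tool) [-0.0008  0.0002  0.0144]
turn deg [-0.03  0.01  0.  ] shift(cur tool) [-0.0008 -0.0002 -0.0144] shift(target tool) [-0.0008 -0.0002 -0.0144]
```

View pics/w3.png

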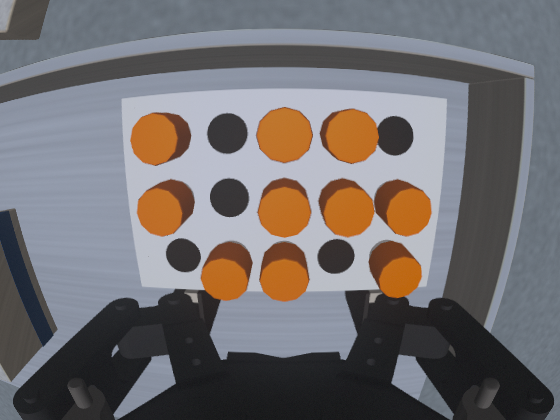

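The rack is square to the rail (front edge at row 288, rail at about row 60), with about 14 mm still to go.

>>> drive_tool([
  [0,0,-0.004,0,0,0,0.4],
  [0,0,-0.004,0,0,0,0.4],
  [0,0,-0.002,0,0,0,0.4],
  [0,0,-0.002,0,0,0,0.4],
  [0,0,-0.001,0,0,0,0.4],
])

```text
time_s: 5.2
eef_pos: [0.5879, -0.0749, 0.0233]
eef_rot: [-0.007, 0.707, -0.007, -0.707]
wrist_force: [-1.9, 0.2, 1.1]
opening: 0.697
```

>>> drive_tool([
  [0,0,-0.001,0,0,0,0.4],
  [0,0,0,0,0,0,0.4],
])

```text
time_s: 5.45
eef_pos: [0.589, -0.0749, 0.0234]
eef_rot: [-0.007, 0.707, -0.007, -0.707]
wrist_force: [-0.6, 0.4, -0.8]
opening: 0.704
```

>>> drive_tool([
  [0,0,-0.001,0,0,0,0.4],
  [0,0,0,0,0,0,0.4],
])

```text
time_s: 5.7
eef_pos: [0.5896, -0.0748, 0.0233]
eef_rot: [0.007, -0.707, 0.007, 0.707]
wrist_force: [-2.4, 0.7, 2.1]
opening: 0.702
```

>>> drive_tool([
  [0,0,-0.0015,0,0,0,0.4],
  [0,0,-0.0005,0,0,0,0.4],
])

```text
time_s: 5.95
eef_pos: [0.5896, -0.0747, 0.0227]
eef_rot: [0.007, -0.705, 0.006, 0.709]
wrist_force: [-10.2, -0.3, 6.5]
opening: 0.699
```

>>> drive_tool([
  [0,0,-0.0015,0,0,0,0.4],
  [0,0,-0.0005,0,0,0,0.4],
])

```text
time_s: 6.2
eef_pos: [0.5896, -0.0747, 0.0222]
eef_rot: [0.007, -0.704, 0.006, 0.71]
wrist_force: [-17.3, -0.3, 10.4]
opening: 0.697
```

The rack is against the rail: the TCP stopped at tray x = 39 mm, as predicted, and the force rose to 17 N. I'll back off and go to the carton.

>>> drive_tool([
  [0,0,0.012,0,0,0,0.4],
  [0,0,0.03,0,0,0,0.4],
  [-0.03,0,0.04,0,0,0,0.4],
  [-0.03,-0.025,0.036,0,0,0,0.4],
  [0,-0.05,0,0,0,0,0.6],
  [0,-0.05,0,0,0,0,0.6],
  [0,-0.05,0,0,0,0,0.6],
  [0,-0.05,0,0,0,0,0.6],
  [0,0,0,0,0,0,0.6],
  [0,0,0,0,0,0,0.6],
])

```text
time_s: 7.45
eef_pos: [0.4802, 0.1522, 0.0834]
eef_rot: [-0.006, 0.707, -0.006, -0.707]
wrist_force: [0.4, 1.0, -0.3]
opening: 0.802
```

```bash
python3 -c "
from h import *
goto(-.075,.116,.024,np.pi/2)
w=snap('wrist','w4');snap('top','t4')
c=dict(np.load('t4.npz'));r=rect(fit(c,(295,180,345,250),.035,.08));print(r,tray(r[0]/1000))
"
```

```text
t 7.45 tray [-74.5 115.8] z 0.0834 F [ 0.4  1.  -0.3] q5 1.66
[[0.001, -0.017, -1.0], [-0.0, -1.0, 0.017], [-1.0, 0.0, -0.001]]
turn deg [-1.7997e+02  1.0000e-02 -8.0000e-02] shift(cur tool) [ 0.0594 -0.0002  0.0006] shift(target tool) [ 0.0594  0.0002 -0.0005]
turn deg [ 0.03 -0.05 -0.01] shift(cur tool) [ 0.0594 -0.0002  0.0006] shift(target tool) [ 0.0594 -0.0002  0.0005]
(array([639.2, -81.2]), array([145.3,  76.6]), 89.1, [[600.0, -153.0], [676.0, -154.0], [679.0, -9.0], [602.0, -8.0]]) [ 0.08867746 -0.11462246]
```

View pics/w4.png

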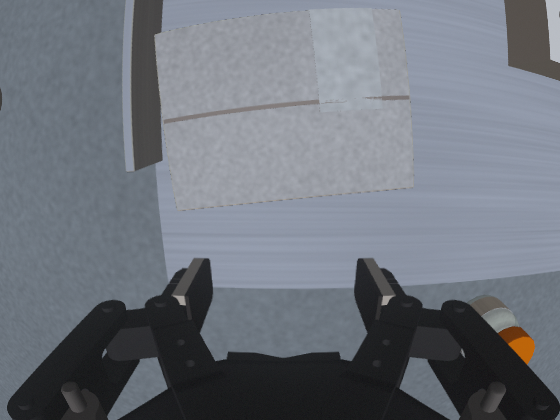

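View pics/t4.png

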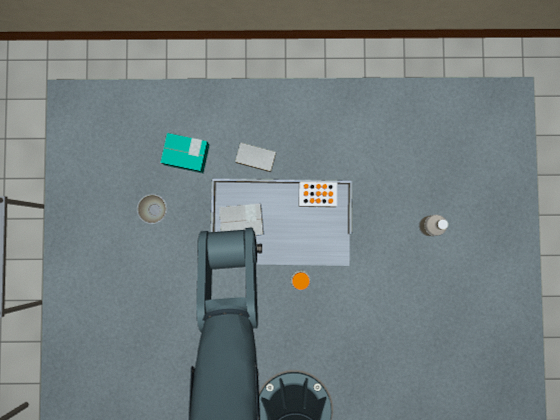

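The carton is ahead of the fingers and slightly askew, with its front edge running from (175,210) to (413,187). The rack sits flush at the rail and the jar hasn't moved. Next I descend and push.

>>> drive_tool([
  [0.03,0,0,0,0,0,0.5],
  [0.025,0,0,0,0,0,0.5],
  [0.004,0,-0.004,0,0,0,0.5],
  [0,0,-0.01,0,0,0,0.5],
  [0,0,-0.01,0,0,0,0.5],
  [0,0,-0.012,0,0,0,0.5],
  [0,0,-0.014,0,0,0,0.5],
  [0,0,-0.014,0,0,0,0.5],
  [0,0,-0.01,0,0,0,0.5],
  [0,0,-0.006,0,0,0,0.5],
])

```text
time_s: 8.8
eef_pos: [0.5606, 0.1507, 0.0242]
eef_rot: [0.007, -0.707, 0.007, 0.707]
wrist_force: [-0.4, 1.0, -0.0]
opening: 0.753
```

```bash
python3 -c "
from h import *
goto(.019,.116,.024,np.pi/2)
w=snap('wrist','w5')
"
```

```text
t 8.8 tray [  6.  115.8] z 0.0242 F [-0.4  1.  -0. ] q5 1.65
[[-0.0, -0.019, -1.0], [-0.0, -1.0, 0.019], [-1.0, 0.0, 0.0]]
turn deg [ 1.7997e+02 -0.0000e+00 -1.0000e-02] shift(cur tool) [ 0.0002 -0.0002 -0.013 ] shift(target tool) [0.0002 0.0002 0.013 ]
turn deg [-0.03  0.01 -0.  ] shift(cur tool) [ 0.0002 -0.0002 -0.013 ] shift(target tool) [ 0.0002 -0.0002 -0.013 ]
```

View pics/w5.png

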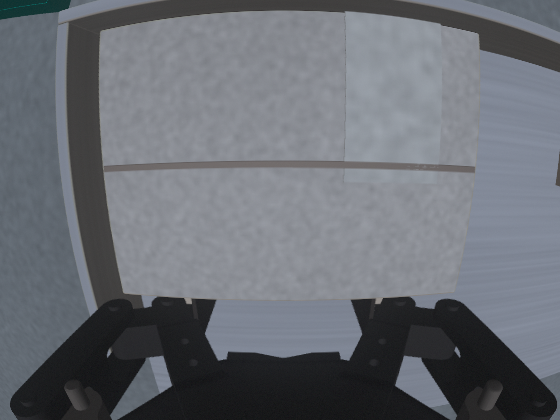

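The carton is now square against both fingers (front edge at row ~297), with about 13 mm left.

>>> drive_tool([
  [0,0,-0.004,0,0,0,0.5],
  [0,0,-0.004,0,0,0,0.5],
  [0,0,-0.002,0,0,0,0.5],
  [0,0,-0.002,0,0,0,0.5],
  [0,0,-0.001,0,0,0,0.5],
  [0,0,-0.001,0,0,0,0.5],
])

```text
time_s: 9.6
eef_pos: [0.5722, 0.1507, 0.0236]
eef_rot: [0.007, -0.706, 0.007, 0.708]
wrist_force: [-8.3, 0.8, 1.7]
opening: 0.754
```

>>> drive_tool([
  [0,0,-0.0015,0,0,0,0.5],
  [0,0,-0.0005,0,0,0,0.5],
])

```text
time_s: 9.85
eef_pos: [0.5721, 0.1508, 0.0228]
eef_rot: [0.007, -0.704, 0.007, 0.71]
wrist_force: [-12.2, 0.9, 3.2]
opening: 0.753
```

>>> drive_tool([
  [0,0,-0.0015,0,0,0,0.5],
  [0,0,-0.0005,0,0,0,0.5],
])

```text
time_s: 10.1
eef_pos: [0.5719, 0.151, 0.0218]
eef_rot: [0.007, -0.702, 0.007, 0.712]
wrist_force: [-17.6, 1.8, 3.3]
opening: 0.751
```

The carton is against the rail too: hard stop, 17 N. I'll back off, rise, move over the gap and turn the jaws by 90°.

>>> drive_tool([
  [0,0,0.015,0,0,0,0.5],
  [-0.05,0,0.005,0,0,0,0],
  [-0.05,0,0,0,0,0,0],
  [-0.01,0.04,-0.025,-10,0,0,-0.5],
  [0,0,0,-10,0,0,-0.5],
  [0,0,0,-10,0,0,-0.5],
  [0,0,0,-10,0,0,-0.5],
  [0,0,0,-10,0,0,-0.5],
  [0,0,0,-10,0,0,-0.5],
  [0,0,0,-10,0,0,-0.5],
])

```text
time_s: 11.35
eef_pos: [0.5827, 0.1102, 0.1345]
eef_rot: [0.402, 0.582, 0.402, -0.581]
wrist_force: [-0.3, 0.5, 0.6]
opening: 0.254
```

>>> drive_tool([
  [0,0,0,-10,0,0,-0.5],
  [0,0,0,-10,0,0,-0.5],
  [0,0,0,0,0,0,-0.5],
])

```text
time_s: 11.72
eef_pos: [0.5826, 0.1102, 0.1345]
eef_rot: [0.495, 0.505, 0.495, -0.505]
wrist_force: [0.7, -0.6, 0.1]
opening: 0.25
```

```bash
python3 -c "
from h import *
goto(.072,.001,.12,0)
"
```

```text
t 11.725 tray [28.7 75.7] z 0.1345 F [ 0.7 -0.6  0.1] q5 0.01
[[0.001, 1.0, -0.02], [-0.0, -0.02, -1.0], [-1.0, 0.001, 0.0]]
turn deg [-0.12  0.01 -0.05] shift(cur tool) [0.0145 0.0435 0.0747] shift(target tool) [0.0145 0.0433 0.0747]
turn deg [ 1.7988e+02 -8.0000e-02 -1.0000e-02] shift(cur tool) [0.0145 0.0435 0.0747] shift(target tool) [ 0.0145 -0.0433 -0.0747]
```

>>> drive_tool([
  [0,0.022,0.0375,0,0,0,-0.5],
  [0,0.022,0.0375,0,0,0,-0.5],
  [0.02,0,0,0,0,0,-0.5],
  [0,0,0,0,0,0,-0.5],
])

```text
time_s: 12.22
eef_pos: [0.6229, 0.0348, 0.1118]
eef_rot: [-0.493, -0.504, -0.496, 0.506]
wrist_force: [-0.1, 1.4, -0.4]
opening: 0.251
```

```bash
python3 -c "
from h import *
goto(.072,.001,.028,0)
w=snap('wrist','w6');snap('scene','s6')
"
```

```text
t 12.225 tray [70.3  1. ] z 0.1118 F [-0.1  1.4 -0.4] q5 -0.11
[[-0.005, 1.0, -0.021], [0.001, -0.021, -1.0], [-1.0, -0.005, -0.001]]
turn deg [-0.2  -0.05  0.27] shift(cur tool) [0.0838 0.0021 0.0001] shift(target tool) [0.0838 0.0017 0.    ]
turn deg [1.798e+02 4.200e-01 7.000e-02] shift(cur tool) [0.0838 0.0021 0.0001] shift(target tool) [ 0.0838 -0.0017 -0.    ]
```

View pics/w6.png

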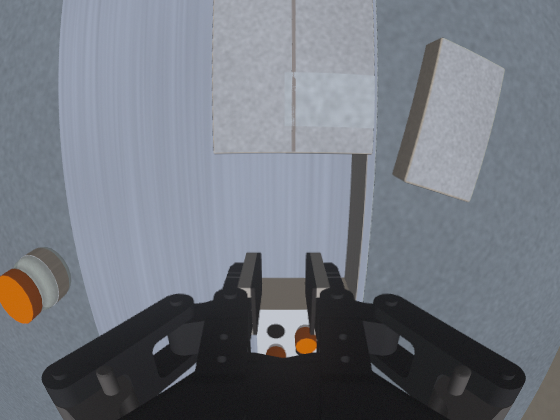

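View pics/s6.png

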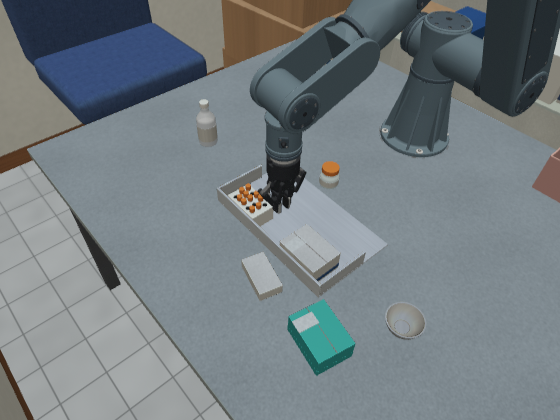

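```bash
python3 -c "
from h import *
c=dict(np.load('w6.npz'));H=c['hand_eye'];d=c['depth']
v,u=np.mgrid[:420,:560];dx=u-c['cx'];dy=v-c['cy'];r=np.hypot(dx,dy)+1e-9;th=r/c['fx']
P=np.stack([np.tan(th)*dx/r*d,np.tan(th)*dy/r*d,d],-1);T=P@H[:3,:3].T+H[:3,3]
T[d==0]=np.nan
for uv in((255,258),(315,258),(305,275),(345,300),(385,305),(395,300),(450,380),(520,380),(480,330),(250,370),(275,250)): print(uv,T[uv[1],uv[0]].round(3),d[uv[1],uv[0]])
m=(T[...,0]<0.03)&(T[...,1]>.04)&(d>0);m2=m&(v>200)
if m2.any(): print('right linkage max toolx vs y');[print(a,np.nanmax(T[...,0][m2&(T[...,1]>a)])) for a in (.04,.05,.06,.07) if (m2&(T[...,1]>a)).any()]
"
```

```text
(255, 258) [ 0.    -0.012 -0.011] 0.14378619
(315, 258) [ 0.002  0.015 -0.01 ] 0.14497718
(305, 275) [0.007 0.011 0.001] 0.15350546
(345, 300) [-0.037  0.021 -0.012] 0.107486755
(385, 305) [-0.042  0.035 -0.012] 0.10323966
(395, 300) [-0.041  0.038 -0.013] 0.10385025
(450, 380) [-0.076  0.045 -0.007] 0.071456864
(520, 380) [-0.086  0.061 -0.012] 0.060397584
(480, 330) [0.111 0.212 0.132] 0.289779
(250, 370) [-0.07  -0.008 -0.011] 0.07574498
(275, 250) [ 0.109 -0.006  0.031] 0.25927505
right linkage max toolx vs y
0.04 -0.03472581661768091
0.05 -0.0503706283838891
0.06 -0.07098164626972658
```

Checking clearance: the lowest linkage stays more than 70 mm above the table. I'll descend and push the rack to the right (tool +z).

>>> drive_tool([
  [0.04,0.006,0,0,0,0,-0.5],
  [0.034,0.006,0,0,0,0,-0.5],
  [0.01,0,0.006,0,0,0,-0.5],
  [0,0,0.012,0,0,0,-0.5],
  [0,0,0.012,0,0,0,-0.5],
  [0,0,0.01,0,0,0,-0.5],
  [0,0,0.01,0,0,0,-0.5],
  [0,0,0.008,0,0,0,-0.5],
  [0,0,0.006,0,0,0,-0.5],
  [0,0,0.004,0,0,0,-0.5],
])

```text
time_s: 13.58
eef_pos: [0.6356, -0.034, 0.0302]
eef_rot: [0.495, 0.505, 0.495, -0.505]
wrist_force: [-0.5, 0.8, 1.1]
opening: 0.251
```

```bash
python3 -c "
from h import *
goto(.082,-.080,.028,0)
w=snap('wrist','w7');snap('scene','s7')
s=cv2.imread('pics/s7.png')[100:310,180:420];cv2.imwrite('pics/s7z.png',cv2.resize(s,None,fx=3,fy=2.8))
"
```

```text
t 13.575 tray [ 84.2 -67.5] z 0.0302 F [-0.5  0.8  1.1] q5 -0.22
[[-0.0, 1.0, -0.019], [0.0, -0.019, -1.0], [-1.0, -0.0, -0.0]]
turn deg [-0.04 -0.01  0.01] shift(cur tool) [ 0.0022 -0.0022  0.0125] shift(target tool) [ 0.0022 -0.0022  0.0125]
turn deg [1.7996e+02 1.0000e-02 1.0000e-02] shift(cur tool) [ 0.0022 -0.0022  0.0125] shift(target tool) [ 0.0022  0.0022 -0.0125]
```

View pics/s7z.png

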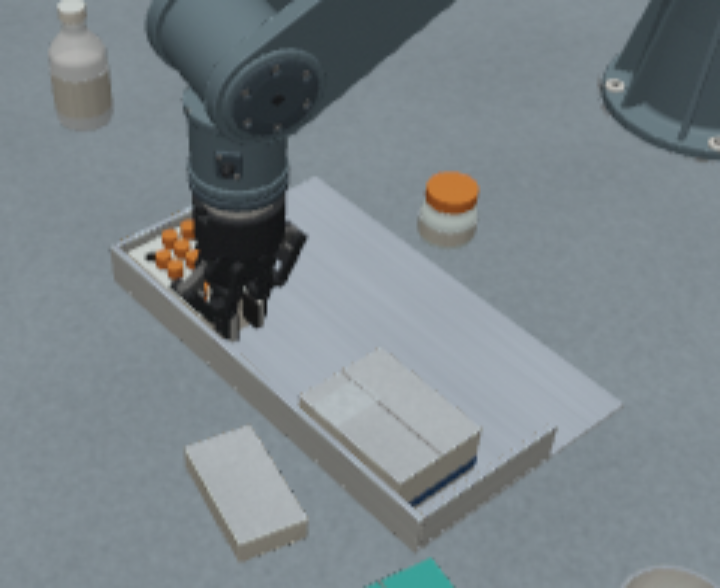

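The rack is sliding along the rail towards the right cheek, with about 12 mm left.

>>> drive_tool([
  [0,0,0.004,0,0,0,-0.5],
  [0,0,0.003,0,0,0,-0.5],
  [0,0,0.002,0,0,0,-0.5],
  [0,0,0.0015,0,0,0,-0.5],
  [0,0,0.001,0,0,0,-0.5],
])

```text
time_s: 14.3
eef_pos: [0.6354, -0.0453, 0.0302]
eef_rot: [-0.495, -0.505, -0.495, 0.505]
wrist_force: [-0.1, 0.5, -0.4]
opening: 0.249
```

>>> drive_tool([
  [0,0,0.0015,0,0,0,-0.5],
  [0,0,0.0005,0,0,0,-0.5],
])

```text
time_s: 14.55
eef_pos: [0.6354, -0.0473, 0.0303]
eef_rot: [0.495, 0.505, 0.495, -0.505]
wrist_force: [0.6, 0.9, -0.4]
opening: 0.25
```

>>> drive_tool([
  [0,0,0.0015,0,0,0,-0.5],
  [0,0,0.0005,0,0,0,-0.5],
])

```text
time_s: 14.8
eef_pos: [0.6355, -0.0481, 0.0303]
eef_rot: [0.495, 0.505, 0.496, -0.504]
wrist_force: [2.0, 5.9, -0.4]
opening: 0.249
```

>>> drive_tool([
  [0,0,0.0015,0,0,0,-0.5],
  [0,0,0.001,0,0,0,-0.5],
])

```text
time_s: 15.05
eef_pos: [0.6356, -0.0482, 0.0303]
eef_rot: [0.494, 0.506, 0.496, -0.503]
wrist_force: [3.4, 16.9, 1.3]
opening: 0.249
```

>>> drive_tool([
  [0,0,0.001,0,0,0,-0.5],
  [0,0,0,0,0,0,-0.5],
])

```text
time_s: 15.3
eef_pos: [0.6357, -0.0482, 0.0304]
eef_rot: [0.494, 0.506, 0.497, -0.503]
wrist_force: [2.9, 17.9, 1.6]
opening: 0.247
```

```bash
python3 -c "
from h import *
goto(.075,.069,.028,0)
w=snap('wrist','w8');
"
```

```text
t 15.3 tray [ 84.5 -81.7] z 0.0304 F [ 2.9 17.9  1.6] q5 -0.25
[[0.001, 1.0, -0.018], [0.006, -0.018, -1.0], [-1.0, 0.001, -0.006]]
turn deg [-0.02 -0.35 -0.04] shift(cur tool) [ 0.0033 -0.0096 -0.1507] shift(target tool) [ 0.0024 -0.0095 -0.1507]
turn deg [ 1.7998e+02 -7.0000e-02  5.4000e-01] shift(cur tool) [ 0.0033 -0.0096 -0.1507] shift(target tool) [0.0024 0.0095 0.1507]
```

The rack is against the right cheek (hard stop at 18 N). Now the carton, to the left.

>>> drive_tool([
  [0,0,-0.02,0,0,0,-0.5],
  [0,-0.004,-0.04,0,0,0,-0.5],
  [0,-0.005,-0.04,0,0,0,-0.5],
  [0,0,-0.015,0,0,0,-0.5],
  [0,0,-0.008,0,0,0,-0.5],
  [0,0,-0.008,0,0,0,-0.5],
  [0,0,-0.008,0,0,0,-0.5],
  [0,0,-0.005,0,0,0,-0.5],
  [0,0,-0.003,0,0,0,-0.5],
])

```text
time_s: 16.48
eef_pos: [0.6291, 0.0944, 0.0303]
eef_rot: [-0.495, -0.505, -0.495, 0.505]
wrist_force: [-0.6, -1.2, 0.6]
opening: 0.251
```

>>> drive_tool([
  [0,0,-0.002,0,0,0,-0.5],
  [0,0,-0.002,0,0,0,-0.5],
  [0,0,-0.001,0,0,0,-0.5],
])

```text
time_s: 16.85
eef_pos: [0.6288, 0.0977, 0.0303]
eef_rot: [-0.496, -0.504, -0.495, 0.506]
wrist_force: [-2.4, -10.4, 2.6]
opening: 0.253
```

>>> drive_tool([
  [0,0,-0.0015,0,0,0,-0.5],
  [0,0,-0.0005,0,0,0,-0.5],
])

```text
time_s: 17.1
eef_pos: [0.6288, 0.0977, 0.0303]
eef_rot: [-0.496, -0.503, -0.494, 0.506]
wrist_force: [-3.8, -17.2, 2.8]
opening: 0.247
```

The carton met a hard stop at tray y ≈ 64. That's a few mm earlier than expected, so I'll back away and look.

>>> drive_tool([
  [0,0,0.02,0,0,0,-0.5],
  [0,0,0.04,0,0,0,-0.5],
  [-0.05,0,0.01,0,0,0,-0.5],
  [-0.06,-0.02,0,0,0,0,-0.5],
  [-0.06,-0.05,0,0,0,0,-0.5],
  [-0.05,-0.06,0,0,0,0,-0.5],
  [0,-0.06,0,0,0,0,-0.5],
  [0,-0.06,0,0,0,0,-0.5],
  [0,0,0,0,0,0,-0.5],
])

```text
time_s: 18.23
eef_pos: [0.396, 0.0363, 0.2267]
eef_rot: [-0.495, -0.505, -0.496, 0.505]
wrist_force: [1.0, 0.2, -0.6]
opening: 0.25
```

```bash
python3 -c "
from h import *
goto(.0,.0,.028,0)
w=snap('wrist','w9');c=snap('top','t9');snap('scene','s9')
cv2.imwrite('pics/t9z.png',cv2.resize(c['img'][165:305,195:375,::-1],None,fx=4,fy=4,interpolation=cv2.INTER_CUBIC))
s=cv2.imread('pics/s9.png')[150:310,200:400];cv2.imwrite('pics/s9z.png',cv2.resize(s,None,fx=3.7,fy=3.7,interpolation=cv2.INTER_CUBIC))
S=fit(c,(205,174,290,236),.056,.08);r=rect(S);print(r,tray(r[0]/1000))
"
```

```text
t 18.225 tray [-156.6   -1.5] z 0.2267 F [ 1.   0.2 -0.6] q5 -0.19
[[-0.001, 1.0, -0.018], [0.001, -0.018, -1.0], [-1.0, -0.001, -0.001]]
turn deg [-0.03 -0.04  0.06] shift(cur tool) [ 0.1986  0.1568 -0.0014] shift(target tool) [ 0.1987  0.1566 -0.0015]
turn deg [1.7997e+02 1.0000e-01 6.0000e-02] shift(cur tool) [ 0.1986  0.1568 -0.0014] shift(target tool) [ 0.1987 -0.1566  0.0015]
(array([631.8, 173.7]), array([ 96.2, 123.5]), 2.0, [[582.0, 234.0], [586.0, 110.0], [682.0, 114.0], [678.0, 237.0]]) [0.0766907  0.14010305]
```

View pics/t9z.png

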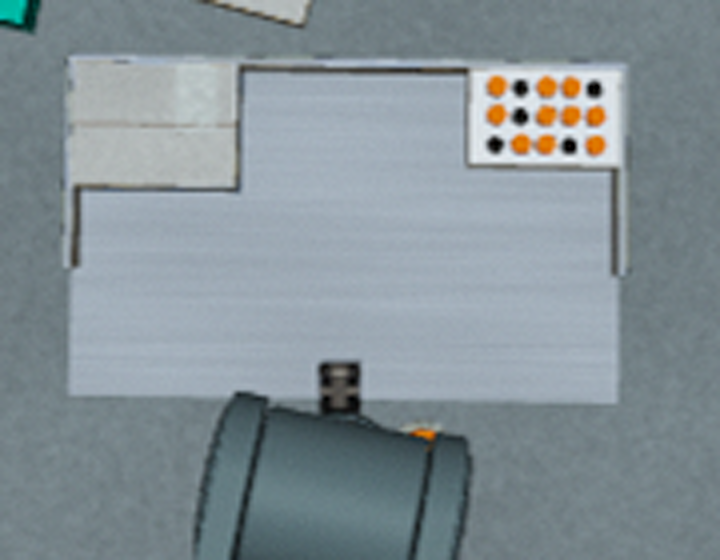

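View pics/s9z.png

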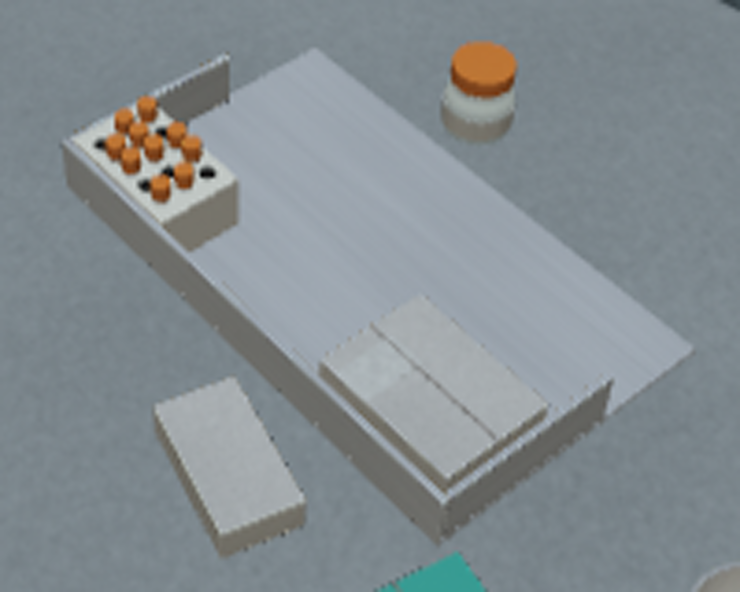

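View pics/w9.png

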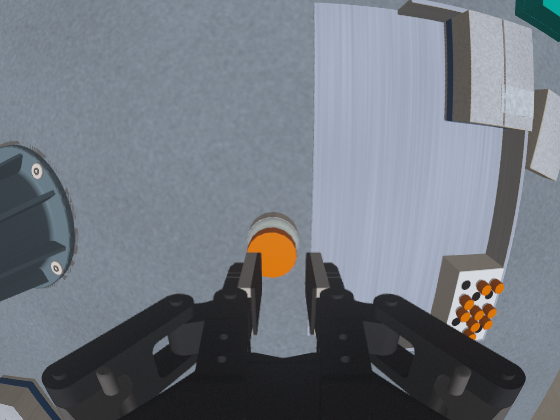

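Both look seated: in the top view the rack is in the right rear corner and the carton in the left rear corner, with its front edge parallel to the rail. I have time to re-seat each gently towards the rail, in case the side pushes opened a gap. First the jaws go back parallel to the rail.

>>> drive_tool([
  [0,0,0,10,0,0,0.2],
  [0,0,0,10,0,0,0.2],
  [0,0,0,10,0,0,0.2],
  [0,0,0,10,0,0,0.2],
  [0,0,0,10,0,0,0.2],
  [0,0,0,10,0,0,0.2],
  [0,0,0,10,0,0,0.2],
  [0,0,0,10,0,0,0.2],
  [0,0,0,10,0,0,0.2],
  [0,0,-0.04,0,0,0,0.2],
])

```text
time_s: 19.62
eef_pos: [0.4409, 0.0349, 0.2276]
eef_rot: [0.007, -0.707, 0.007, 0.707]
wrist_force: [0.5, -0.2, 0.6]
opening: 0.599
```

>>> drive_tool([
  [0,0.048,-0.04,0,0,0,0.2],
  [0,0.048,-0.04,0,0,0,0.2],
  [0,0.048,-0.035,0,0,0,0.2],
  [0.05,0,0,0,0,0,0.2],
  [0.05,0,0,0,0,0,0.2],
  [0,0,0,0,0,0,0.2],
])

```text
time_s: 20.38
eef_pos: [0.5501, -0.1105, 0.1226]
eef_rot: [0.008, -0.704, 0.005, 0.71]
wrist_force: [-0.8, 0.7, 0.2]
opening: 0.602
```

```bash
python3 -c "
from h import *
goto(.010,-.147,.024,np.pi/2)
"
```

```text
t 20.375 tray [ 1.000e-01 -1.455e+02] z 0.1226 F [-0.8  0.7  0.2] q5 1.18
[[-0.009, -0.019, -1.0], [0.004, -1.0, 0.019], [-1.0, -0.004, 0.009]]
turn deg [179.94   0.36  -0.83] shift(cur tool) [ 0.0985  0.0019 -0.0108] shift(target tool) [ 0.0986 -0.0015  0.0099]
turn deg [-0.06  0.53  0.23] shift(cur tool) [ 0.0985  0.0019 -0.0108] shift(target tool) [ 0.0986  0.0015 -0.0099]
```

>>> drive_tool([
  [0.04,0,0,0,0,0,0.1],
  [0.04,0,0,0,0,0,0.1],
  [0.018,0.002,0,0,0,0,0.1],
  [0,0,-0.012,0,0,0,0.1],
  [0,0,-0.012,0,0,0,0.1],
  [0,0,-0.006,0,0,0,0.1],
  [0,0,-0.003,0,0,0,0.1],
])

```text
time_s: 21.25
eef_pos: [0.5865, -0.114, 0.0307]
eef_rot: [-0.006, 0.708, -0.007, -0.706]
wrist_force: [0.5, 0.2, 0.0]
opening: 0.55
```

```bash
python3 -c "
from h import *
goto(.039,-.145,.024,np.pi/2)
"
```

```text
t 21.25 tray [  36.6 -148.4] z 0.0307 F [0.5 0.2 0. ] q5 1.2
[[0.002, -0.018, -1.0], [-0.001, -1.0, 0.018], [-1.0, 0.001, -0.002]]
turn deg [ 1.7999e+02 -6.0000e-02  1.5000e-01] shift(cur tool) [ 0.0067 -0.0034 -0.0024] shift(target tool) [0.0067 0.0034 0.0024]
turn deg [-0.01 -0.1  -0.04] shift(cur tool) [ 0.0067 -0.0034 -0.0024] shift(target tool) [ 0.0067 -0.0034 -0.0024]
```

>>> drive_tool([
  [0,0,-0.002,0,0,0,0.1],
  [0,0,-0.001,0,0,0,0.1],
  [0,0,0,0,0,0,0.1],
])

```text
time_s: 21.62
eef_pos: [0.5881, -0.1138, 0.0296]
eef_rot: [0.007, -0.707, 0.007, 0.707]
wrist_force: [0.5, -0.1, -0.4]
opening: 0.55
```

>>> drive_tool([
  [0,0,-0.001,0,0,0,0.1],
  [0,0,-0.0005,0,0,0,0.1],
])

```text
time_s: 21.88
eef_pos: [0.5888, -0.1138, 0.0293]
eef_rot: [0.007, -0.706, 0.006, 0.708]
wrist_force: [-6.2, 0.7, 2.8]
opening: 0.548
```

>>> drive_tool([
  [0,0,-0.001,0,0,0,0.1],
  [0,0,-0.0005,0,0,0,0.1],
])

```text
time_s: 22.12
eef_pos: [0.5888, -0.1137, 0.0289]
eef_rot: [0.007, -0.705, 0.006, 0.709]
wrist_force: [-11.0, -1.2, 5.2]
opening: 0.55
```

```bash
python3 -c "
from h import *
goto(-.02,.135,.024,np.pi/2)
"
```

```text
t 22.125 tray [  38.9 -148. ] z 0.0289 F [-11.   -1.2   5.2] q5 1.2
[[-0.006, -0.019, -1.0], [0.001, -1.0, 0.019], [-1.0, -0.001, 0.006]]
turn deg [ 1.7996e+02  8.0000e-02 -5.2000e-01] shift(cur tool) [ 0.0055 -0.283   0.059 ] shift(target tool) [ 0.0049  0.283  -0.0589]
turn deg [-0.04  0.33  0.05] shift(cur tool) [ 0.0055 -0.283   0.059 ] shift(target tool) [ 0.0049 -0.283   0.0589]
```

The rack hits its stop at the same tray x (38.9 mm), so it is flat on the rail. Same check for the carton.

>>> drive_tool([
  [0,0,0.012,0,0,0,0.1],
  [0,0,0.05,0,0,0,0.1],
  [0,-0.05,0,0,0,0,0.2],
  [0,-0.06,0,0,0,0,0.2],
  [0,-0.06,0,0,0,0,0.2],
  [0,-0.06,0,0,0,0,0.2],
  [0,-0.05,0,0,0,0,0.2],
  [0,0,-0.015,0,0,0,0.2],
  [0,0,-0.012,0,0,0,0.2],
  [0,0,0,0,0,0,0.2],
])

```text
time_s: 23.38
eef_pos: [0.5626, 0.166, 0.0299]
eef_rot: [-0.007, 0.708, -0.007, -0.707]
wrist_force: [-0.9, 0.1, -0.2]
opening: 0.605
```

```bash
python3 -c "
from h import *
goto(.0175,.137,.024,np.pi/2)
"
```

```text
t 23.375 tray [  7.6 131.2] z 0.0299 F [-0.9  0.1 -0.2] q5 1.68
[[0.001, -0.02, -1.0], [0.0, -1.0, 0.02], [-1.0, -0.0, -0.001]]
turn deg [1.7991e+02 1.0000e-02 1.2000e-01] shift(cur tool) [ 0.0059 -0.0058 -0.0099] shift(target tool) [0.0059 0.0058 0.0099]
turn deg [-0.09 -0.08  0.01] shift(cur tool) [ 0.0059 -0.0058 -0.0099] shift(target tool) [ 0.0059 -0.0058 -0.0099]
```

>>> drive_tool([
  [0,-0.005,-0.003,0,0,0,0.2],
  [0,0,-0.003,0,0,0,0.2],
  [0,0,-0.002,0,0,0,0.2],
  [0,0,-0.001,0,0,0,0.2],
])

```text
time_s: 23.88
eef_pos: [0.5707, 0.1714, 0.0296]
eef_rot: [0.007, -0.707, 0.007, 0.707]
wrist_force: [0.1, -1.2, 0.6]
opening: 0.6
```

>>> drive_tool([
  [0,0,-0.001,0,0,0,0.2],
  [0,0,-0.0005,0,0,0,0.2],
])

```text
time_s: 24.12
eef_pos: [0.572, 0.1715, 0.0296]
eef_rot: [0.007, -0.707, 0.007, 0.707]
wrist_force: [0.3, -0.0, -0.1]
opening: 0.598
```

>>> drive_tool([
  [0,0,-0.001,0,0,0,0.2],
  [0,0,-0.001,0,0,0,0.2],
])

```text
time_s: 24.38
eef_pos: [0.5739, 0.1715, 0.0296]
eef_rot: [0.006, -0.707, 0.007, 0.707]
wrist_force: [0.1, 0.0, 1.5]
opening: 0.598
```

```bash
python3 -c "
from h import *
goto(-.02,.0,.024,np.pi/2)
"
```

```text
t 24.375 tray [ 18.9 136.9] z 0.0296 F [0.1 0.  1.5] q5 1.68
[[-0.0, -0.018, -1.0], [-0.0, -1.0, 0.018], [-1.0, 0.0, 0.0]]
turn deg [ 1.7998e+02 -1.0000e-02 -4.0000e-02] shift(cur tool) [0.0056 0.1369 0.0388] shift(target tool) [ 0.0056 -0.1369 -0.0389]
turn deg [-0.02  0.02 -0.  ] shift(cur tool) [0.0056 0.1369 0.0388] shift(target tool) [0.0056 0.1369 0.0389]
```

>>> drive_tool([
  [0,0,-0.001,0,0,0,0.2],
  [0,0,-0.0005,0,0,0,0.2],
])

```text
time_s: 24.62
eef_pos: [0.574, 0.1715, 0.0295]
eef_rot: [0.007, -0.706, 0.007, 0.708]
wrist_force: [-9.0, -0.9, 7.2]
opening: 0.599
```

>>> drive_tool([
  [0,0,-0.001,0,0,0,0.2],
  [0,0,-0.0005,0,0,0,0.2],
])

```text
time_s: 24.88
eef_pos: [0.574, 0.1716, 0.0294]
eef_rot: [0.007, -0.705, 0.007, 0.71]
wrist_force: [-14.8, -0.2, 12.0]
opening: 0.601
```

```bash
python3 -c "
from h import *
goto(-.02,.0,.024,np.pi/2)
w=snap('wrist','w10');s=snap('scene','s10')
s=cv2.imread('pics/s10.png')[150:310,200:400];cv2.imwrite('pics/s10z.png',cv2.resize(s,None,fx=3.7,fy=3.7,interpolation=cv2.INTER_CUBIC))
"
```

```text
t 24.875 tray [ 18.9 136.9] z 0.0294 F [-14.8  -0.2  12. ] q5 1.68
[[-0.007, -0.019, -1.0], [-0.0, -1.0, 0.019], [-1.0, 0.0, 0.007]]
turn deg [ 1.7994e+02 -3.0000e-02 -6.4000e-01] shift(cur tool) [0.0057 0.137  0.0387] shift(target tool) [ 0.0054 -0.1369 -0.0389]
turn deg [-0.05  0.41 -0.02] shift(cur tool) [0.0057 0.137  0.0387] shift(target tool) [0.0054 0.1369 0.0389]
```

View pics/w10.png

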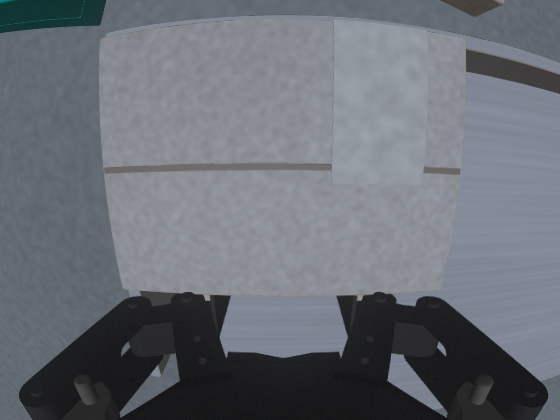

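View pics/s10z.png

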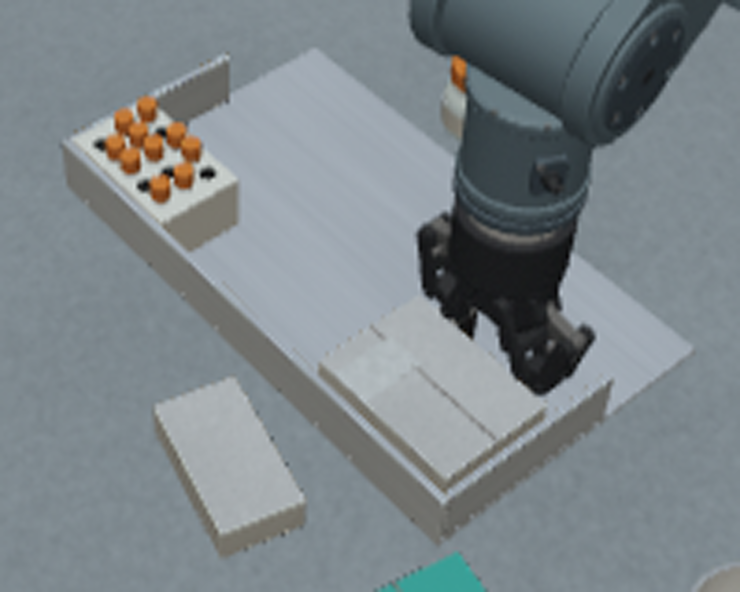

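The carton stops hard at tray x = 18.9 mm, as expected for flat contact (19). Its earlier side stop came about 2 mm short by my numbers, so I'll repeat that side push.

>>> drive_tool([
  [0,0,0.015,0,0,0,0.2],
  [-0.05,0,0.005,0,0,0,0],
  [-0.05,0.05,0,0,0,0,0],
  [0,0.055,-0.02,-10,0,0,-0.5],
  [0,0,0,-10,0,0,-0.5],
  [0,0,0,-10,0,0,-0.5],
  [0,0,0,-10,0,0,-0.5],
  [0,0,0,-10,0,0,-0.5],
  [0,0,0,-10,0,0,-0.5],
  [0,0,0,-10,0,0,-0.5],
])

```text
time_s: 26.22
eef_pos: [0.5756, 0.0721, 0.1239]
eef_rot: [0.402, 0.582, 0.402, -0.582]
wrist_force: [-0.5, 0.6, -0.1]
opening: 0.253
```

>>> drive_tool([
  [0,0,0,-10,0,0,-0.5],
  [0,0,0,-10,0,0,-0.5],
  [0,0,0,0,0,0,-0.5],
])

```text
time_s: 26.6
eef_pos: [0.5755, 0.0722, 0.1239]
eef_rot: [0.495, 0.505, 0.495, -0.505]
wrist_force: [-0.2, 0.4, 0.5]
opening: 0.251
```

```bash
python3 -c "
from h import *
goto(.075,.035,.03,0)
w=snap('wrist','w11')
"
```

```text
t 26.6 tray [22.3 37.6] z 0.1239 F [-0.2  0.4  0.5] q5 -0.06
[[0.001, 1.0, -0.02], [-0.0, -0.02, -1.0], [-1.0, 0.001, 0.0]]
turn deg [-0.12  0.   -0.03] shift(cur tool) [0.094  0.0527 0.0025] shift(target tool) [0.0939 0.0527 0.0026]
turn deg [ 1.7988e+02 -5.0000e-02 -0.0000e+00] shift(cur tool) [0.094  0.0527 0.0025] shift(target tool) [ 0.0939 -0.0527 -0.0026]
```

View pics/w11.png

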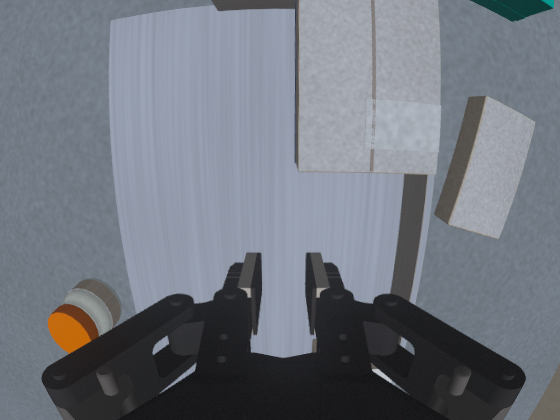

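>>> drive_tool([
  [0,0.026,0.004,0,0,0,-0.5],
  [0.03,0.026,0,0,0,0,-0.5],
  [0.04,0,0,0,0,0,-0.5],
  [0.023,0,0,0,0,0,-0.5],
  [0,0,-0.01,0,0,0,-0.5],
  [0,0,-0.01,0,0,0,-0.5],
  [0,0,-0.004,0,0,0,-0.5],
  [0,0,0,0,0,0,-0.5],
])

```text
time_s: 27.65
eef_pos: [0.6284, 0.0919, 0.0321]
eef_rot: [0.496, 0.505, 0.495, -0.504]
wrist_force: [0.1, 0.1, 0.4]
opening: 0.253
```

```bash
python3 -c "
from h import *
goto(.075,.064,.03,0)
"
```

```text
t 27.65 tray [74.7 58.3] z 0.0321 F [0.1 0.1 0.4] q5 -0.02
[[0.002, 1.0, -0.018], [-0.0, -0.018, -1.0], [-1.0, 0.002, 0.0]]
turn deg [ 0.01  0.   -0.12] shift(cur tool) [ 0.0021  0.0003 -0.0057] shift(target tool) [ 0.0021  0.0003 -0.0057]
turn deg [-179.99    0.19    0.  ] shift(cur tool) [ 0.0021  0.0003 -0.0057] shift(target tool) [ 0.0021 -0.0003  0.0057]
```

>>> drive_tool([
  [0,0,-0.003,0,0,0,-0.5],
  [0,0,-0.002,0,0,0,-0.5],
  [0,0,0,0,0,0,-0.5],
])

```text
time_s: 28.02
eef_pos: [0.6277, 0.0963, 0.0308]
eef_rot: [0.495, 0.505, 0.495, -0.505]
wrist_force: [-0.3, 0.5, -0.8]
opening: 0.249
```

>>> drive_tool([
  [0,0,-0.001,0,0,0,-0.5],
  [0,0,-0.0005,0,0,0,-0.5],
])

```text
time_s: 28.28
eef_pos: [0.6277, 0.0976, 0.0308]
eef_rot: [-0.495, -0.505, -0.495, 0.505]
wrist_force: [-0.2, -1.5, 0.7]
opening: 0.248
```

>>> drive_tool([
  [0,0,-0.001,0,0,0,-0.5],
  [0,0,-0.0005,0,0,0,-0.5],
])

```text
time_s: 28.52
eef_pos: [0.6277, 0.0977, 0.0308]
eef_rot: [-0.496, -0.504, -0.495, 0.505]
wrist_force: [-1.4, -8.2, 0.6]
opening: 0.25
```

>>> drive_tool([
  [0,0,-0.0015,0,0,0,-0.5],
  [0,0,-0.0005,0,0,0,-0.5],
])

```text
time_s: 28.78
eef_pos: [0.6277, 0.0978, 0.0308]
eef_rot: [-0.496, -0.503, -0.494, 0.506]
wrist_force: [-3.0, -15.9, 2.0]
opening: 0.251
```

```bash
python3 -c "
from h import *
goto(.075,.064,.03,0)
snap('wrist','w12')
"
```

```text
t 28.775 tray [74.  64.1] z 0.0308 F [ -3.  -15.9   2. ] q5 -0.01
[[-0.001, 1.0, -0.019], [-0.005, -0.019, -1.0], [-1.0, -0.001, 0.005]]
turn deg [-0.06  0.27  0.05] shift(cur tool) [0.0008 0.001  0.0001] shift(target tool) [0.0008 0.001  0.0001]
turn deg [ 1.7994e+02  9.0000e-02 -4.2000e-01] shift(cur tool) [0.0008 0.001  0.0001] shift(target tool) [ 0.0008 -0.001  -0.0001]
```

View pics/w12.png

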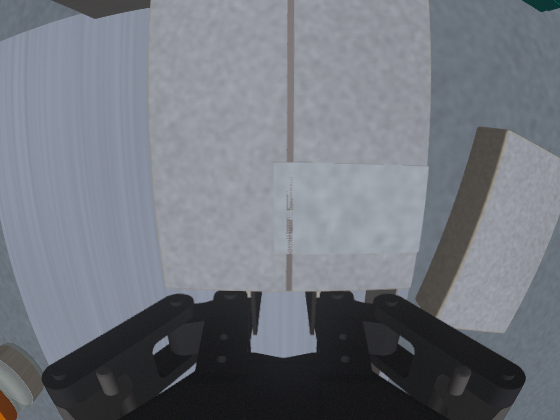

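The stop repeats at the same place (world y 0.0977 and 0.0978), so it is the cheek. I'll retreat and do a final look.

>>> drive_tool([
  [0,0,0.012,0,0,0,-0.5],
  [0,0,0.04,0,0,0,-0.5],
  [-0.05,0,0.01,0,0,0,-0.5],
  [-0.06,-0.02,0,0,0,0,-0.5],
  [-0.06,-0.05,0,0,0,0,-0.5],
  [-0.05,-0.06,0,0,0,0,-0.5],
  [0,-0.06,0,0,0,0,-0.5],
  [0,-0.06,0,0,0,0,-0.5],
  [0,0,0,0,0,0,-0.5],
])

```text
time_s: 29.95
eef_pos: [0.3948, 0.0444, 0.2273]
eef_rot: [-0.495, -0.504, -0.496, 0.505]
wrist_force: [0.8, -0.4, 0.6]
opening: 0.254
```

```bash
python3 -c "
from h import *
goto(.0,.0,.028,0)
c=snap('top','t13');s=snap('scene','s13')
T=cv2.resize(c['img'][165:305,195:375,::-1],None,fx=4,fy=4,interpolation=cv2.INTER_CUBIC);cv2.imwrite('pics/t13z.png',T)
S=cv2.imread('pics/s13.png')[150:310,200:400];cv2.imwrite('pics/s13z.png',cv2.resize(S,None,fx=3.7,fy=3.7,interpolation=cv2.INTER_CUBIC))
c0=dict(np.load('top0.npz'))
for n,w,a,b in(('pack',(230,140,280,175),.02,.05),('bottle',(415,205,455,240),.05,.18),('bowl',(130,190,172,228),.02,.06)):
    print(n,rect(fit(c0,w,a,b))[0],rect(fit(c,w,a,b))[0])
s0=dict(np.load('scene0.npz'))
for q in(s0,s): print('jar',rect(fit(q,(315,155,345,192),.04,.08))[0])
r=rect(fit(c,(205,174,290,236),.057,.08));print(r)
"
```

```text
t 29.95 tray [-157.9    6.6] z 0.2273 F [ 0.8 -0.4  0.6] q5 -0.17
[[-0.001, 1.0, -0.018], [0.001, -0.018, -1.0], [-1.0, -0.001, -0.001]]
turn deg [-0.01 -0.04  0.06] shift(cur tool) [0.1991 0.1581 0.0067] shift(target tool) [0.1993 0.1579 0.0066]
turn deg [1.7999e+02 1.0000e-01 6.0000e-02] shift(cur tool) [0.1991 0.1581 0.0067] shift(target tool) [ 0.1993 -0.1579 -0.0066]
pack [750.9 110.7] [751.  110.6]
bottle [ 542.  -406.7] [ 541.9 -407. ]
bowl [596.3 415.2] [596.7 415.1]
jar [384.3 -22.1]
jar [384.6 -21.3]
(array([631.8, 151.5]), array([162.8,  91.1]), 89.8, [[586.0, 70.0], [677.0, 70.0], [678.0, 233.0], [587.0, 233.0]])
```

View pics/t13z.png

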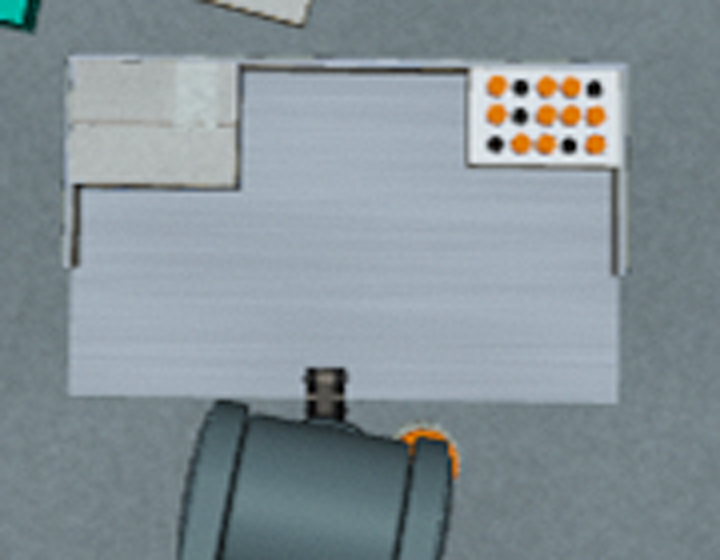

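View pics/s13z.png

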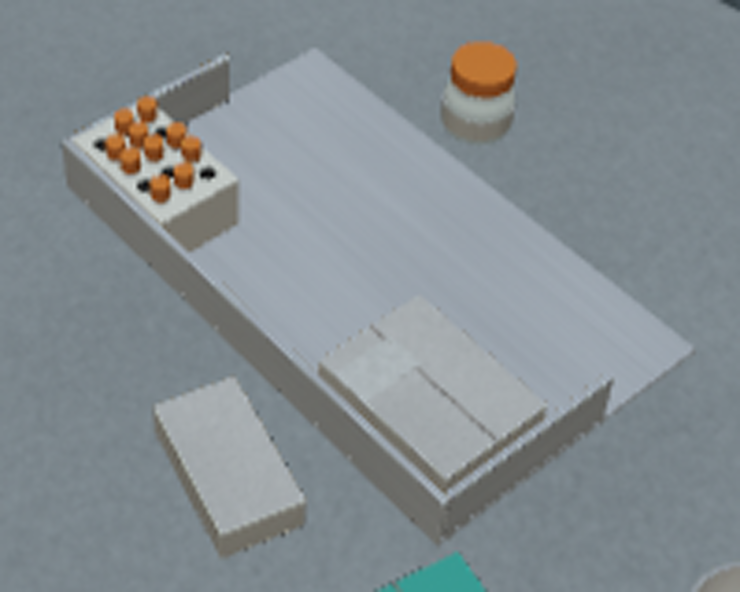

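```bash
python3 -c "
from h import *
print(hand_in())"
```

```text
the job is handed in; nothing more can be done
None
```

The job is handed in, about 30 s in on the robot's clock. The carton now sits flat on the rear rail against the left cheek, and the rack flat on the rail against the right cheek.

I pushed the rack and then the carton back to the rail with two spread fingers. Then I pushed the rack right and the carton left, nudged both against the rail again, and repeated the carton's side push.

**Rail contact:** the final nudges stopped hard within 0.1 mm of the positions expected for flat contact (11 to 15 N). The carton's first rail push had stopped about 1.4 mm short; the later nudge closed that gap.

**Cheek contact:** both side pushes ended in hard stops (16 to 18 N). The carton's came about 2–5 mm earlier than my camera-based estimate of the tray. It repeated within 0.1 mm on the second push, so I took it to be the cheek.

**Surroundings:** the jar, bottle, bowl and pack measure within 1 mm of where they started. The turquoise look-alike was never approached. The gripper is clear of everything.

**Failed checks:** two depth fits that I tried as final position checks were unusable because they picked up tray edges or other points. These were the rack after its first push and the carton at the end. For final placement I relied on the hard stops and the pictures.

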